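# Unclamp a pendant and show its stone to the inspection camera

### The arm

A 6-joint arm with a two-finger parallel gripper is mounted at the origin on a cart in front of the work surface, level with it; the furniture and walls round the work are solid. World frame = base frame: x ahead of the robot, y to its left, z up, the work surface at z = 0. Lengths are in m, angles in rad, forces in N, time in s.
With the tool pointing down it reaches from about 0.3 to 0.775 m from the base axis. Payload 14.6 kg.
Tool frame: the origin (TCP) lies between the finger pads; the fingertips stand 19 mm ahead of it and the grasp point (between the pads) is the TCP; z points along the fingers, y is the direction in which the jaws open and shut (so a half turn about z gives the same grasp; the last joint's range is limited). The gripper opens to 94 mm and grips with 3 to 60 N. Pads are 16 mm wide; open, the fingers measure 119 mm over their backs; the gripper's body (75 mm by 177 mm) begins 78 mm behind the grasp point.
Start: joints at [-1.384, 0.3, 1.521, -0, 1.321, -0.067], TCP at [0.138, -0.532, 0.224] pointing down, gripper open.
Joint ranges: [-3.03, 3.03], [-0.79, 2.21], [0.23, 2.52], [-1.04, 4.18], [0, 3.07], [-2.55, 2.55]. Speed limits (rad/s): [2.22, 2.22, 2.57, 3.14, 3.14, 3.14].

### API

Orientations are given as [roll, pitch, yaw] about the fixed x, y, z axes, in that order (R = Rz(yaw) Ry(pitch) Rx(roll)).
In Python, from station import telemetry, vision, ctrl gives the robot as it stands. The module is installed in compiled form; this text tells all that it offers.
- The arm moves only by the shell command python3 -m creep 'ROWS' [FORCE]. ROWS is JSON, a list of rows, each a list of 3 entries, a list of its own where there are three numbers: the shift along the tool's x, y, z in units of 50 mm (1.0 is 50 mm), then the turn about the tool's z in units of 8 degrees (1.0 is 8 degrees), then the opening, from 0 (shut) to 1 (fully open). In form: [[[tx, ty, tz], twist, gripper], ...]. A call has 1 to 12 rows; each row is the pose to reach, as a shift and turn from the pose commanded when the call began, along the tool's axes at that moment; what a row does not reach only later rows make up. A row lasts 1/10 s, in which the tool goes at most 50 mm and 8.59 degrees, less where a joint would pass 70% of its speed; a pose out of reach is approached as far as the arm can. A call with a gripper value outside its range is refused whole. The fingers move at their own pace and stop on an object; FORCE is the grip in N (left out, the last holds). Time passes only in rows, so rows that repeat a pose let the fingers close. It gives the time, the measured TCP pose, the force and the opening at its end, in the units of the state.
- telemetry.get_obs(): the state, without advancing time (a new reading comes with each control period).
- vision.camera(name): name is "side" or "top" or "wrist"; returns a dict with "img" (480x640x3 uint8, red, green, blue), "depth" (480x640 float32, m along the optical axis (not along the pixel's ray), 0 where there is no reading), "vertical_fov" (degrees; the focal length in pixels is half the picture's height over the tangent of half this angle, whatever the lens; pixels are square), "cx", "cy" (the principal point, pixels), "dist" ([k1, k2, p1, p2, k3] as OpenCV has them; the pictures are not rectified), "extrinsics" (4x4, takes a point from camera to world coordinates); the wrist camera has in their place "hand_eye" (4x4, takes a point from camera to tool coordinates, whose origin is the TCP and whose axes are the flange's). Camera axes: x right, y down, z forward; pixel columns grow to the right and rows downward; lengths in m; the calibration is good to about 2 mm. A picture is of the moment at which its call begins: read the wrist's pose just before it.
- ctrl.hand_in(): hands the job in, once; it reports no verdict.
The state is a dict: "time_s": time; "qpos": joint angles; "joint_vel": joint speeds; "tau": joint torques, N m; "ee_pos": TCP position; "eef_rot": TCP orientation; "force": force on the tool from outside, world axes, zero at the start; "moment": the same for the moment, N m; "grip_width": finger opening in m.
Only numpy, scipy, OpenCV 4.12 (cv2) and the standard library are available. Lean on these libraries where they do the work, as an engineer would, in place of code of your own. Each camera call takes 0.05 s, during which the arm holds its last target.

### The job

Swing the lever of the small bench vise round until it points at the green mark and no farther, leave it there, and take the pendant out of the slackened jaws by its metal plate without touching the purple stone. Hold the pendant up in front of the inspection camera with the stone centred about 8 cm before the lens and facing the lens squarely, bail at the top, and finish while holding it there still in the air. Do not knock the camera or the things standing around.

Things in the scene. Friction and masses are not known exactly. Their poses are not given: they have to be found in the camera images.
- vise_lever (a joint): cam lever of the vise on a vertical axis, 0 to 1.6 rad, growing counter-clockwise seen from above. Starts at 0 to 0.2 (clamped). Green mark on the quadrant plate under it: 0.9 (green covers 0.75 to 1.05). From 0.35 on it opens the front jaw: 1.6 mm slack at green, 5 mm at the red line (1.6), where the pendant leans over. Takes 2 to 3 N at the grip and stays where it is left.
- lever_knob (a point): centre of the lever's upright black grip, 16 mm diameter, 75 mm from the lever's axis, about 78 mm above the table; the grip's top is 18 mm above this point, the steel arm under it 22 mm below. Axes: -y points from the grip to the lever's axis, z up.
- lever_pivot (a point): point on the lever's axis, level with lever_knob. Axes of the vise (fixed to the table): -x its front, +y its left, z up. At lever value q the grip lies 75 mm x (-sin q, +cos q, 0) from here. The jaws lie 48 mm towards +x, 30 mm wide along y, tops 50 mm above the table, and grip the lowest 18 mm of the pendant.
- pendant_mid (a point): upright silver plate 38 (y) x 64 (z) x 5 mm (x), wire bail (9 mm loop) on its top edge, purple stone on its -x face, 70-120 g. Point: mid width and thickness, level with the stone's centre, 42 mm above the plate's foot, 22 mm below its top edge (74 mm above the table in the vise). -x: the way the stone faces, z: to the bail. Straight side edges, free above the jaws: grip across the 38 mm width.
- stone_face (a point): front of the purple oval stone (26 mm wide, 36 mm tall), 15 mm in front (-x) of pendant_mid. Same axes.
- stone: the purple stone, fixed to the plate, standing out 12 mm from its front within a thin wire bezel; its edge lies 6 mm inside the plate's side edges. Not to be touched with the fingers.
- lens (a point): centre of the front glass of the inspection camera: grey cylinder 36 mm thick with a 48 mm black light ring round the lens, on a stand with round foot (90 mm) and post 50 mm behind the lens. The lens looks along this frame's -x; y is sideways, z the camera's up. Tilted down by 0.1 to 0.4 rad on a stiff hinge.
- glue_bottle_a: bystander: black glue bottle with blue cap, 23x30x88 mm, origin under its foot
- gel_bottle: bystander: small pink bottle, 26x44x80 mm, origin under its foot
- amber_jar: bystander: amber jar, 40 mm wide, 70 mm tall, origin under its foot
- blue_block: bystander: blue rubber polishing block, 35x45x22 mm, origin under its foot
- steel_block: bystander: square steel bench block, 62x62x20 mm, origin under its foot
- tweezers: bystander: steel tweezers lying flat, 14x115x8 mm, origin under the middle

How it is judged:
By the outcome, as a careful person would: the job done as asked, in the order asked, and still so for the second after the job is handed in, while the arm keeps its last pose, push and grip.
It also fails if it takes over 50 s, if anything falls off the work surface, if the arm or the gripper's body presses on something with over 40 N, if the wrist force passes 120 N, or if a joint passes its speed limit or range.

## Working session

There is one attempt and no reset: what is moved stays moved. The work goes in short steps, Python scripts to look and compute and a shell command to move; the robot and the scene stay as the last step left them, time stands still between calls to the robot, and variables do not carry over. Pictures are saved under pics/ and viewed, and the job is handed in when it is done.

```bash
mkdir -p pics; ls; cat > h.py <<'E'
import numpy as np, cv2
from station import telemetry, vision, ctrl
from scipy.spatial.transform import Rotation as R
def cam(n):
    o=telemetry.get_obs(); c=vision.camera(n)
    h,w=c['img'].shape[:2]
    f=h/2/np.tan(np.radians(c['vertical_fov'])/2)
    c['K']=np.array([[f,0,c['cx']],[0,f,c['cy']],[0,0,1.]])
    c['dist']=np.array(c['dist'],float)
    if 'extrinsics' in c: c['T']=np.array(c['extrinsics'])
    else: c['T']=tool(o)@np.array(c['hand_eye'])
    return c
def tool(o):
    T=np.eye(4);T[:3,:3]=R.from_euler('xyz',o['eef_rot']).as_matrix();T[:3,3]=o['ee_pos'];return T
def rays(c,uv):
    p=cv2.undistortPoints(np.array(uv,float).reshape(-1,1,2),c['K'],c['dist']).reshape(-1,2)
    return np.c_[p,np.ones(len(p))]
def world(c,uv,d=None):
    r=rays(c,uv)
    if d is None: d=[c['depth'][int(round(v)),int(round(u))] for u,v in uv]
    P=r*np.array(d)[:,None]
    return P@c['T'][:3,:3].T+c['T'][:3,3]
def plane(c,uv,z):
    r=rays(c,uv)@c['T'][:3,:3].T;o=c['T'][:3,3]
    return o+r*((z-o[2])/r[:,2])[:,None]
def proj(c,P):
    Ti=np.linalg.inv(c['T']);q=np.atleast_2d(P)@Ti[:3,:3].T+Ti[:3,3]
    return cv2.projectPoints(q,np.zeros(3),np.zeros(3),c['K'],c['dist'])[0].reshape(-1,2)
def cloud(c):
    v,u=np.mgrid[0:480,0:640];uv=np.c_[u.ravel(),v.ravel()]
    return world(c,uv,c['depth'].ravel()).reshape(480,640,3)
def save(n,im): cv2.imwrite('pics/'+n+'.png',np.ascontiguousarray(im[:,:,::-1]))
E
python3 - <<'E'
from h import *
o=telemetry.get_obs();print(o)
for n in ['side','top','wrist']:
    c=cam(n);save(n+'0',c['img']);print(n,c['vertical_fov'],c['cx'],c['cy'],c['dist']);print(c['T'].round(3), (c['depth']>0).mean())
E
```

```text
pics
{'time_s': 0.0, 'qpos': array([-1.38360021e+00,  3.00467625e-01,  1.52159003e+00, -1.26092255e-06,
        1.32070965e+00, -6.65948469e-02]), 'joint_vel': array([ 0.00126284, -0.00013448,  0.00129936,  0.00119758,  0.00100869,
        0.00014276]), 'tau': array([-3.38889868e-04, -5.31804729e+01, -3.52741456e+01,  7.06728618e-02,
        2.43513932e-02, -9.86362625e-05]), 'ee_pos': array([ 0.1380449 , -0.53213881,  0.22388444]), 'eef_rot': array([-3.14042053e+00, -7.69490055e-05,  2.53791228e-01]), 'force': array([-0.0769162 ,  0.08130318,  0.56317821]), 'moment': array([-0.00478107,  0.01582256, -0.03968055]), 'grip_width': 0.09376449321174968}
side 45.613324411372375 321.01876956534136 238.41198055775993 [-0.08160846  0.          0.          0.          0.        ]
[[-0.993 -0.065  0.096  0.539]
 [-0.115  0.65  -0.751  0.633]
 [-0.014 -0.757 -0.653  0.715]
 [ 0.     0.     0.     1.   ]] 0.9939420572916666
top 50.066796243890686 319.5425483296429 243.99332636198594 [-0.05400931  0.          0.          0.          0.        ]
[[ 0.003 -0.986  0.165  0.419]
 [-1.    -0.007 -0.022 -0.035]
 [ 0.022 -0.165 -0.986  1.173]
 [ 0.     0.     0.     1.   ]] 0.996015625
wrist 60.86782348164872 317.0459461230491 232.46172206726172 [0.01823525 0.         0.         0.         0.        ]
[[ 0.251 -0.928 -0.276  0.22 ]
 [-0.968 -0.24  -0.071 -0.512]
 [-0.     0.285 -0.959  0.384]
 [ 0.     0.     0.     1.   ]] 0.9959407552083334
```

View pics/side0.png

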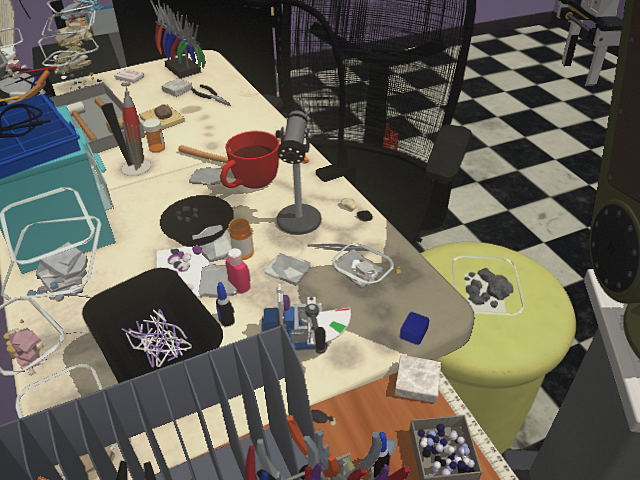

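View pics/top0.png

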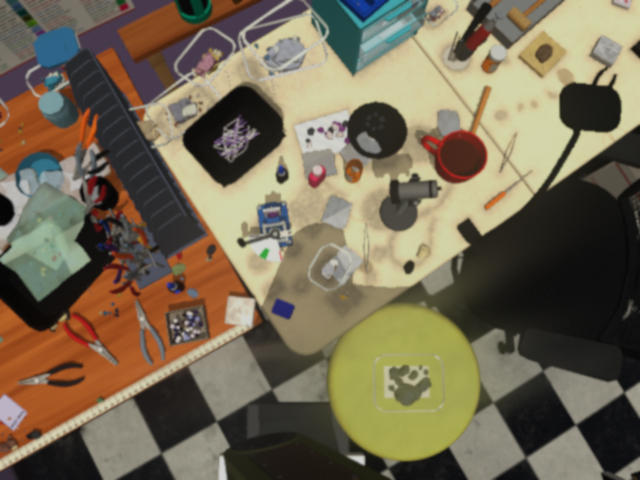

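View pics/wrist0.png

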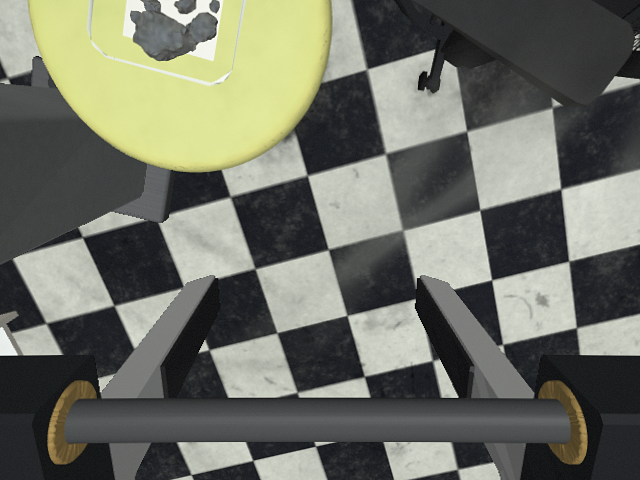

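```bash
python3 - <<'E'
from h import *
c=cam('top');s=cam('side')
np.savez('c0.npz',top=cloud(c),side=cloud(s))
def crop(n,im,x,y,w,h,k): save(n,cv2.resize(im[y:y+h,x:x+w],None,fx=k,fy=k,interpolation=cv2.INTER_CUBIC))
crop('topv',c['img'],220,140,240,180,3.3)
crop('sidev',s['img'],190,260,180,110,4.4)
crop('sidec',s['img'],230,90,130,150,4)
for uv in [(270,225),(265,253),(243,243),(282,170),(317,176),(353,170),(283,309),(366,245),(335,210),(400,210),(400,190),(430,190)]: print(uv,world(c,[uv])[0].round(3))
E
```

```text
(270, 225) [0.652 0.052 0.04 ]
(265, 253) [0.587 0.061 0.045]
(243, 243) [0.603 0.106 0.082]
(282, 170) [0.768 0.025 0.079]
(317, 176) [ 0.759 -0.053  0.066]
(353, 170) [ 0.793 -0.139  0.006]
(283, 309) [0.465 0.021 0.019]
(366, 245) [ 0.615 -0.168 -0.003]
(335, 210) [ 0.696 -0.096  0.005]
(400, 210) [ 0.686 -0.24   0.051]
(400, 190) [ 0.69  -0.213  0.204]
(430, 190) [ 0.687 -0.269  0.218]
```

View pics/topv.png

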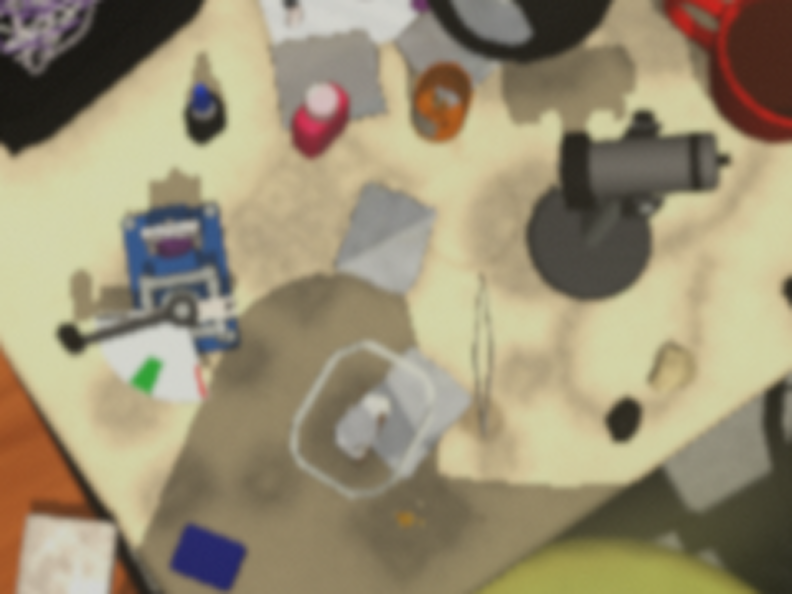

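View pics/sidev.png

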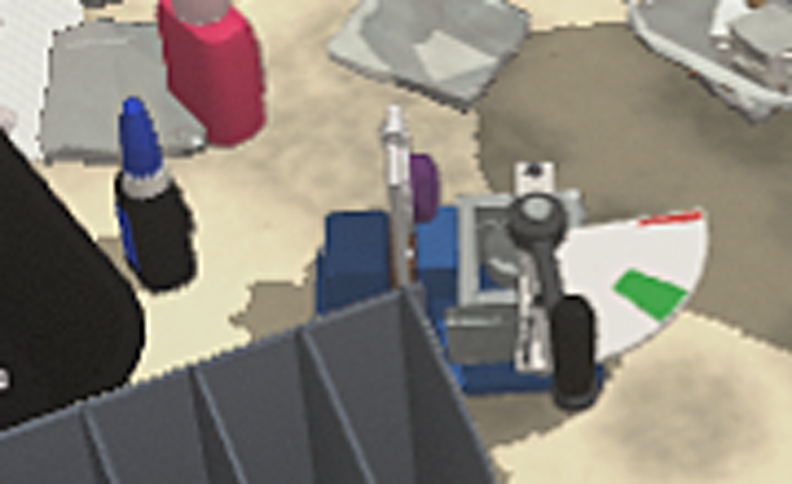

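View pics/sidec.png

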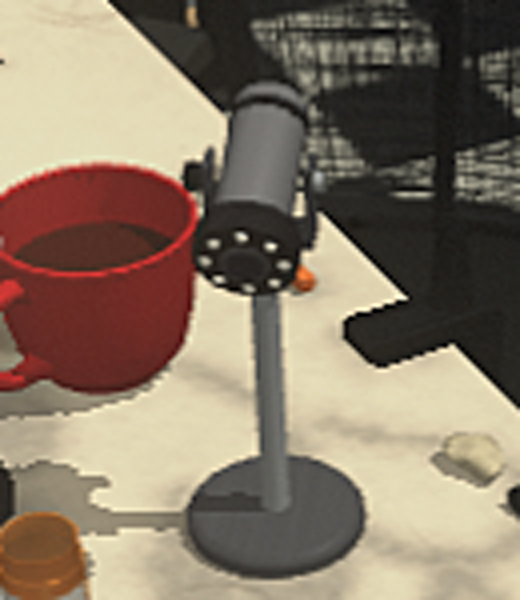

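```bash
python3 - <<'E'
from h import *
d=np.load('c0.npz');P=np.r_[d['top'].reshape(-1,3),d['side'].reshape(-1,3)]
P=P[(P[:,2]>-.3)&(P[:,2]<1)]
# max height map 5cm cells
xs=np.arange(-.2,1.0,.05);ys=np.arange(-.8,.5,.05)
print('y→ ',' '.join('%4d'%round(y*100) for y in ys))
for x in xs[::-1]:
    r=[]
    for y in ys:
        m=(abs(P[:,0]-x-.025)<.025)&(abs(P[:,1]-y-.025)<.025)
        r.append('%4d'%round(P[m,2].max()*100) if m.any() else '   .')
    print('%4.2f'%x,' '.join(r))
c=cam('top');hsv=cv2.cvtColor(c['img'],cv2.COLOR_RGB2HSV)
g=cv2.inRange(hsv,(45,100,60),(75,255,255));g[:,:225]=0;g[:,320:]=0;g[:230]=0;g[290:]=0
ys_,xs_=np.nonzero(g);uv=np.c_[xs_,ys_].mean(0);print(uv,len(xs_),plane(c,[uv],.0),world(c,[uv]))
hub=world(c,[(274.8,233.6)])[0];gr=world(c,[(241.8,242.4)])[0];print(hub,gr)
E
```

```text
y→   -80  -75  -70  -65  -60  -55  -50  -45  -40  -35  -30  -25  -20  -15  -10   -5    0    5   10   15   20   25   30   35   40   45
0.95    1    1    0    1    0    0    2    2    1    0    0    4    4    0   12   18   18   18   13   14   14   13    5   21   21   21
0.90    0    1    0    1    0    0    2    2    1    1    4    5    5    4    2    1   11   11   11   14   14   10   10   22   21   20
0.85    0    1    0    1    0    1    1    9    9    9    7    5    5    4    2    2   11   11    8   11   11   10   21   22   21   16
0.80  -27    0    0    1   36   36   36    9    6    9    8    4    4    7    1    1   11   11    8    8   11   10   22   21   19   14
0.75  -27  -27    0    0   35   36   36    9    9   10    1    1    7    7    8    8    9   11   11   11   11   22   21   21   17   16
0.70  -27  -27  -27  -28    0    1   36    1    1    0   22   21   20    1    4    5    5    5   11   11   21   22   21   17   17   13
0.65  -27  -27  -27  -27  -28    0   35   35    2    0   23   22   21    1    1    1   10   10    0    1   22   21   20   17   16    8
0.60  -27  -27  -27  
[... 1753 characters left out ...]
 .    .    .    .    .    .    .    .    .    .    .    .    .    .    .    .    .    .    .    .    .    .    .    .
-0.10    .    .    .    .    .    .    .    .    .    .    .    .    .    .    .    .    .    .    .    .    .    .    .    .    .    .
-0.15    .    .    .    .    .    .    .    .    .    .    .    .    .    .    .    .    .    .    .    .    .    .    .    .    .    .
-0.20    .    .    .    .    .    .    .    .    .    .    .    .    .    .    .    .    .    .    .    .    .    .    .    .    .    .
[264.         253.44444444] 45 [[0.59299538 0.0676075  0.        ]] [[0.58580874 0.06337859 0.04849575]]
[0.6281709  0.03947754 0.06125389] [0.60304375 0.10751236 0.09067534]
```

```bash
python3 - <<'E'
from h import *
d=np.load('c0.npz')
for k in ['top','side']:
    P=d[k].reshape(-1,3)
    P=P[(P[:,2]>.12)&(P[:,2]<.35)]
    print(k)
    for x in np.arange(.5,.8,.02):
        m=(abs(P[:,0]-x-.01)<.01)&(P[:,1]>.08)&(P[:,1]<.35)
        if m.any():
            q=P[m];i=q[:,1].argmin();print('%.2f'%x,q[i].round(3), 'z>.16 miny',q[q[:,2]>.16][:,1].min().round(3),'maxz',q[:,2].max().round(3))
E
```

```text
top
0.50 [0.519 0.316 0.17 ] z>.16 miny 0.316 maxz 0.177
0.52 [0.523 0.314 0.176] z>.16 miny 0.314 maxz 0.186
0.54 [0.559 0.324 0.124] z>.16 miny 0.346 maxz 0.162
0.56 [0.575 0.314 0.14 ] z>.16 miny 0.321 maxz 0.181
0.58 [0.599 0.266 0.125] z>.16 miny 0.319 maxz 0.19
0.60 [0.62  0.234 0.15 ] z>.16 miny 0.235 maxz 0.209
0.62 [0.634 0.2   0.179] z>.16 miny 0.2 maxz 0.215
0.64 [0.641 0.204 0.204] z>.16 miny 0.204 maxz 0.216
0.66 [0.661 0.215 0.141] z>.16 miny 0.216 maxz 0.214
0.68 [0.682 0.229 0.197] z>.16 miny 0.229 maxz 0.214
0.70 [0.7   0.241 0.138] z>.16 miny 0.242 maxz 0.215
0.72 [0.72  0.253 0.143] z>.16 miny 0.255 maxz 0.216
0.74 [0.74  0.266 0.147] z>.16 miny 0.266 maxz 0.215
0.76 [0.761 0.279 0.164] z>.16 miny 0.279 maxz 0.214
0.78 [0.782 0.291 0.209] z>.16 miny 0.291 maxz 0.214
0.80 [0.801 0.303 0.182] z>.16 miny 0.303 maxz 0.214
side
0.50 [0.519 0.321 0.165] z>.16 miny 0.321 maxz 0.168
0.52 [0.526 0.318 0.181] z>.16 miny 0.318 maxz 0.183Traceback (most recent call last):
  File "<stdin>", line 10, in <module>
    return umr_minimum(a, axis, None, out, keepdims, initial, where)
ValueError: zero-size array to reduction operation minimum which has no identity
```

```bash
python3 -m creep '[[[0,0,-0.6],0,1],[[1,-0.75,-0.6],0,1],[[2,-1.5,-0.6],0,1],[[3,-2.25,-0.6],0,1],[[4,-3,-0.6],0,1],[[5,-3.75,-0.6],0,1],[[6,-4.5,-0.6],0,1],[[7,-5.25,-0.6],0,1],[[8,-6,-0.6],0,1],[[9,-6.75,-0.6],0,1],[[10,-7.5,-0.6],0,1],[[10.5,-8,-0.6],0,1]]'
```

```text
time_s: 1.5
ee_pos: [0.4809, -0.0996, 0.2546]
eef_rot: [3.141, -0.0, 0.254]
force: [0.5, -0.8, 0.7]
grip_width: 0.0941
```

```bash
python3 -m creep '[[[0.5,-0.5,0],0,1],[[0.5,-0.5,0],0,1]]'; python3 - <<'E'
from h import *
o=telemetry.get_obs();print(o['ee_pos'],o['eef_rot'],o['qpos'])
c=cam('wrist');save('wrist1',c['img'])
E
```

```text
time_s: 1.7
ee_pos: [0.4991, -0.0679, 0.2541]
eef_rot: [-3.141, 0.0, 0.258]
force: [-0.1, 0.4, 0.2]
grip_width: 0.0939
[ 0.49911982 -0.06789474  0.25405915] [-3.14092655e+00  2.07367543e-04  2.57779966e-01] [-2.08174532e-01  1.73818731e-01  1.60703956e+00  5.13151982e-04
  1.36121891e+00  1.10473502e+00]
```

View pics/wrist1.png

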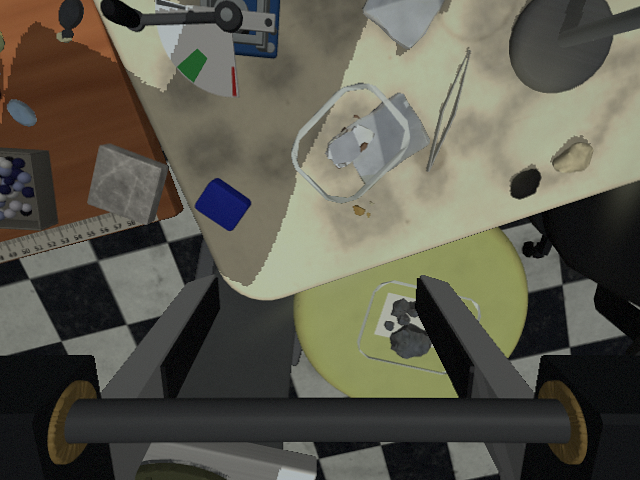

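```bash
python3 -m creep '[[[1,-0.7,0],0,1],[[1.8,-1.3,0],0,1],[[1.8,-1.3,0],0,1],[[1.8,-1.3,0],0,1],[[1.8,-1.3,0],0,1]]'; python3 - <<'E'
from h import *
o=telemetry.get_obs();print(o['ee_pos'],o['eef_rot'],o['qpos'])
c=cam('wrist');save('wrist2',c['img']);np.savez('w2.npz',T=c['T'],img=c['img'],depth=c['depth'],K=c['K'],dist=c['dist'])
E
```

```text
time_s: 2.25
ee_pos: [0.568, 0.0131, 0.2544]
eef_rot: [3.141, 0.0, 0.253]
force: [-0.1, 0.4, -0.5]
grip_width: 0.094
[0.56801187 0.0131377  0.25438276] [3.14143464e+00 4.56617254e-04 2.52924397e-01] [-4.12116634e-02  3.20024502e-01  1.42497834e+00 -2.87945075e-04
  1.39698101e+00  1.27671008e+00]
```

View pics/wrist2.png

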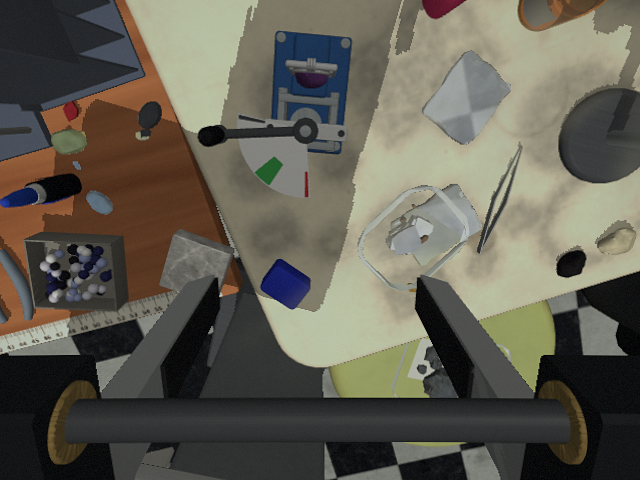

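```bash
python3 - <<'E'
from h import *
d=np.load('w2.npz');im=d['img']
save('w2c',cv2.resize(im[20:215,190:370],None,fx=4,fy=3.05 if 0 else 4)[:600*1+180:][:600])
save('w2d',cv2.resize(im[20:165,190:370],None,fx=4.1,fy=4.1))
E
```

```text
(no output)
```

View pics/w2d.png

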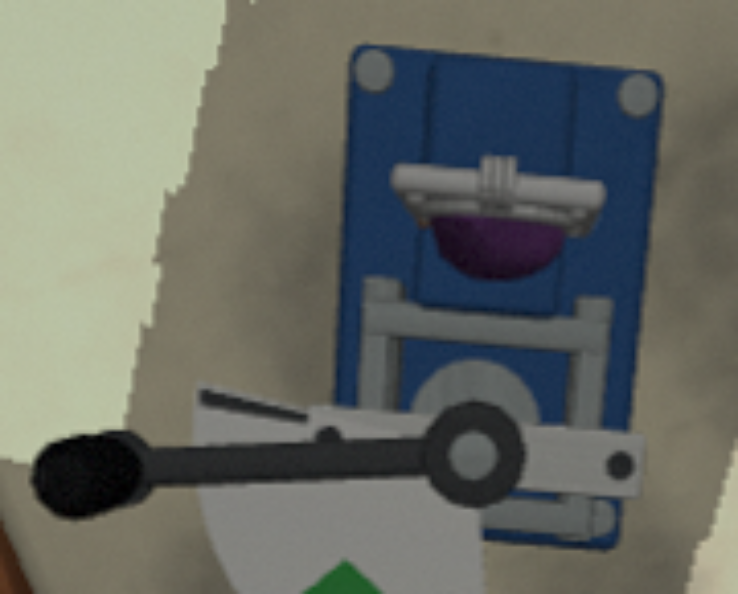

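```bash
cat >> h.py <<'E'
def lw(f):
    d=np.load(f);return {k:d[k] for k in d}
E
python3 - <<'E'
from h import *
c=lw('w2.npz')
f=lambda x,y:(x/4.1+190,y/4.1+20)
def D(p): return world(c,[f(*p)])[0].round(4)
print('hub',D((473,455)),'arm',D((300,462)),'grip top',D((78,478)),D((65,485)))
a,b=plane(c,[f(393,180),f(604,194)],.096);print('plate top edge',a,b,(a+b)/2,np.linalg.norm(a-b),np.arctan2(a[0]-b[0],-(a[1]-b[1])), 'depth',D((440,180)))
print('bail',D((499,172)))
q=[f(357,48),f(660,74),f(617,546)];z=[world(c,[(u,v)])[0] for u,v in [f(375,70),f(637,95)]];print('bolts',np.round(z,4), np.arctan2(z[0][0]-z[1][0],-(z[0][1]-z[1][1])))
for w in range(2): pass
print('green',plane(c,[(270,169)],.035), world(c,[(270,169)]))
print('plate quad',world(c,[(262,147),(285,160),(262,180)]).round(4))
print('jaw tops', [D(p) for p in [(500,130),(490,290),(480,330)]])
for h_ in (.096,):
    hu=plane(c,[f(473,455)],D((473,455))[2])[0];g=plane(c,[f(78,478)],.096)[0];v=g-hu;print(hu,g,v,np.hypot(*v[:2]),'dir',np.arctan2(v[1],v[0]))
E
```

```text
hub [0.6322 0.0388 0.0621] arm [0.6214 0.0735 0.0546] grip top [0.6116 0.1082 0.0955] [0.6097 0.1103 0.0955]
plate top edge [0.67598098 0.06327763 0.096     ] [0.68306919 0.02667561 0.096     ] [0.67952509 0.04497662 0.096     ] 0.03728204086060734 -2.9503043246251663 depth [0.6781 0.0553 0.0956]
bail [0.6811 0.0452 0.104 ]
bolts [[0.7031 0.0797 0.014 ]
 [0.7127 0.0232 0.0134]] -2.9740476770556574
green [[0.58949061 0.06264036 0.035     ]] [[0.59132213 0.06176754 0.04641818]]
plate quad [[0.6086 0.0727 0.0471]
 [0.6026 0.0505 0.0471]
 [0.58   0.0665 0.0475]]
jaw tops [array([0.6941, 0.049 , 0.0495]), array([0.6643, 0.0435, 0.0509]), array([0.6564, 0.0439, 0.0407])]
[0.6322092  0.03879501 0.0621    ] [0.61161844 0.1080382  0.096     ] [-0.02059076  0.06924318  0.0339    ] 0.07223986611568005 dir 1.8598374569519072
```

```bash
python3 -m creep '[[[0.3,-0.3,0],-1,0.6],[[0.6,-0.6,0],-2,0.6],[[0.9,-1,0],-3,0.6],[[1.3,-1.5,0],-4,0.6],[[1.3,-1.6,0],-5,0.6],[[1.3,-1.6,0],-6,0.6],[[1.3,-1.6,0],-7,0.6],[[1.3,-1.6,0],-8,0.6],[[1.3,-1.6,0],-9,0.6],[[1.3,-1.6,0],-10,0.6],[[1.3,-1.6,0],-11,0.6],[[1.3,-1.6,0],-12,0.6]]'; python3 -m creep '[[[0,0,0],-1,0.6],[[0,0,0],-2.2,0.6],[[0,0,0],-2.2,0.6],[[0,0,0],-2.2,0.6]]';  python3 - <<'E'
from h import *
o=telemetry.get_obs();print(o['ee_pos'],o['eef_rot'],o['qpos'])
c=cam('wrist');save('wrist3',c['img']);np.savez('w3.npz',T=c['T'],img=c['img'],depth=c['depth'],K=c['K'],dist=c['dist'])
E
```

```text
time_s: 3.5
ee_pos: [0.6111, 0.1065, 0.255]
eef_rot: [3.141, 0.0, 1.933]
force: [-0.2, -0.2, 0.4]
grip_width: 0.0561
time_s: 3.9
ee_pos: [0.6113, 0.1072, 0.2548]
eef_rot: [3.141, 0.0, 2.232]
force: [-0.1, 0.2, 0.3]
grip_width: 0.0562
[0.61125958 0.10715819 0.25478955] [3.14135907e+00 1.57225823e-04 2.23181781e+00] [ 1.14537754e-01  4.40768659e-01  1.25972194e+00 -1.30478805e-05
  1.44082079e+00 -5.46482056e-01]
```

View pics/wrist3.png

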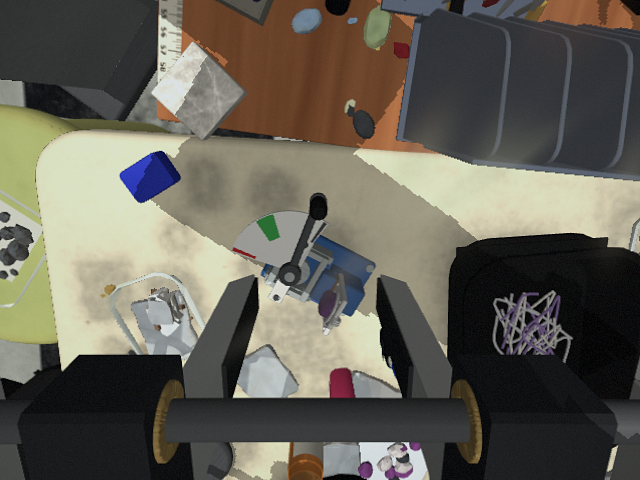

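```bash
python3 - <<'E'
from h import *
c=lw('w3.npz');im=c['img']
save('w3c',cv2.resize(im[185:315,225:385],None,fx=4.5,fy=4.5,interpolation=cv2.INTER_CUBIC))
E
```

```text
(no output)
```

View pics/w3c.png

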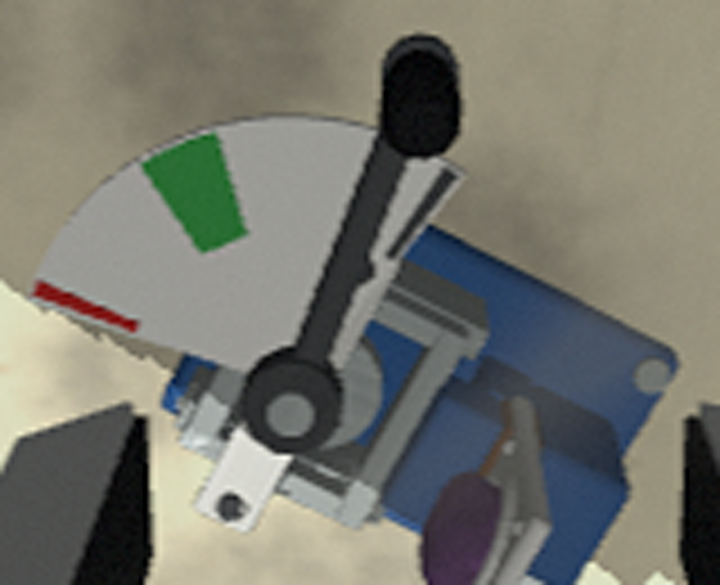

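```bash
python3 - <<'E'
from h import *
c=lw('w3.npz')
f=lambda x,y:(x/4.5+225,y/4.5+185)
hu=plane(c,[f(291,413)],.062)[0];g=plane(c,[f(421,117)],.096)[0]
gr=plane(c,[f(x,y) for x,y in [(205,252),(247,233),(142,162),(215,133)]],.047)
rd=plane(c,[f(x,y) for x,y in [(37,290),(137,327)]],.047)
zz=plane(c,[f(x,y) for x,y in [(458,172),(392,255)]],.047)
for n,p in [('grip',g),('green',gr.mean(0)),('g1',gr[[0,2]].mean(0)),('g2',gr[[1,3]].mean(0)),('red',rd.mean(0)),('black',zz.mean(0))]:
    v=p-hu;print(n,p.round(4),np.hypot(*v[:2]).round(4),(np.arctan2(v[1],v[0])-np.pi/2).round(3))
print(hu,world(c,[f(291,413)]))
t=plane(c,[f(515,402),f(545,525)],.096);print(t)
o=telemetry.get_obs();
T=tool(o)
for nm,P in [('knob',np.r_[g[:2],.085])]:
    print(nm,(T[:3,:3].T@(P-T[:3,3])/.05).round(2))
E
```

```text
grip [0.6099 0.1124 0.096 ] 0.076 0.301
green [0.5916 0.062  0.047 ] 0.0464 1.072
g1 [0.5884 0.0563 0.047 ] 0.047 1.213
g2 [0.5948 0.0678 0.047 ] 0.0469 0.931
red [0.587  0.0268 0.047 ] 0.0472 -4.434
black [0.6307 0.0873 0.047 ] 0.0475 0.037
[0.63242579 0.03983444 0.062     ] [[0.63256398 0.03957568 0.06131202]]
[[0.65730008 0.08004894 0.096     ]
 [0.67758967 0.06388114 0.096     ]]
knob [0.1  0.04 3.39]
```

```bash
python3 -m creep '[[[0.08,0.03,0.5],0,0.6],[[0.08,0.03,1],0,0.6],[[0.08,0.03,1.5],0,0.6],[[0.08,0.03,2],0,0.6],[[0.08,0.03,2.5],0,0.6],[[0.08,0.03,2.9],0,0.6],[[0.08,0.03,3.2],0,0.6],[[0.08,0.03,3.34],0,0.6],[[0.08,0.03,3.34],0,0.6]]'; python3 - <<'E'
from h import *
o=telemetry.get_obs();print(o['ee_pos'],o['eef_rot'],o['force'])
c=cam('wrist');save('wrist4',c['img']);np.savez('w4.npz',T=c['T'],img=c['img'],depth=c['depth'],K=c['K'],dist=c['dist'])
E
```

```text
time_s: 4.85
ee_pos: [0.61, 0.1122, 0.087]
eef_rot: [-3.141, -0.0, 2.235]
force: [-0.9, -0.3, 0.8]
grip_width: 0.0563
[0.60997562 0.11216463 0.08697137] [-3.14080094e+00 -4.74779679e-04  2.23537221e+00] [-0.91872399 -0.26082176  0.75867742]
```

View pics/wrist4.png

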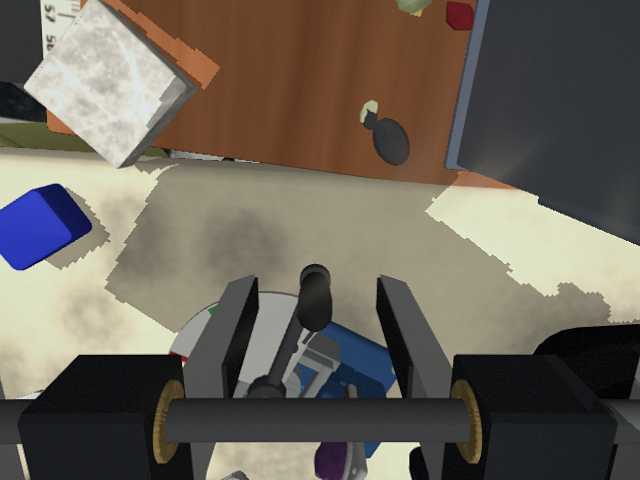

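```bash
python3 -m creep '[[[0,0,0],0,0.3],[[0,0,0],0,0.2],[[0,0,0],0,0.1],[[0,0,0],0,0.1],[[0,0,0],0,0.1]]' 10; python3 - <<'E'
from h import *
o=telemetry.get_obs();print(o['ee_pos'],o['eef_rot'],o['force'],o['grip_width'])
c=cam('wrist');print(proj(c,[o['ee_pos'],o['ee_pos']+[0,0,-.019]]));save('wrist5',c['img'][200:400,180:460])
E
```

```text
time_s: 5.4
ee_pos: [0.6102, 0.1123, 0.0876]
eef_rot: [3.141, 0.0, 2.236]
force: [-0.1, 0.1, -0.2]
grip_width: 0.0201
[0.61019498 0.11232904 0.08758814] [3.14142434e+00 7.73847721e-05 2.23646506e+00] [-0.06095179  0.14819003 -0.15971295] 0.020121455638215435
[[315.01275985 308.63008013]
 [315.19979601 290.13786526]]
```

View pics/wrist5.png

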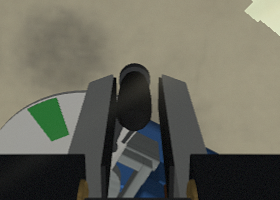

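```bash
python3 -m creep '[[[0,0,0],0,0.1],[[0,0,0],0,0.1],[[0,0,0],0,0.1]]' 10; python3 - <<'E'
from h import *
o=telemetry.get_obs();p=o['ee_pos'];print(p,o['force'],o['grip_width']);T=tool(o)
h=np.array([.6324,.0397]);v=p[:2]-h;b0=np.arctan2(-v[0],v[1]);r=np.hypot(*v);print(b0,r)
for b in np.linspace(b0,1.072,11)[1:]:
    q=h+r*np.array([-np.sin(b),np.cos(b)]);d=np.r_[q-p[:2],0];print(round(b,3),(T[:3,:3].T@d/.05).round(3))
E
```

```text
time_s: 5.75
ee_pos: [0.6101, 0.1122, 0.0875]
eef_rot: [-3.141, 0.0, 2.236]
force: [-1.9, -2.1, 1.2]
grip_width: 0.016
[0.61012385 0.11216952 0.08749089] [-1.93600172 -2.13993409  1.17773333] 0.01598907016531874
0.2982195720518589 0.075815953753463
0.376 [ 0.038 -0.111  0.   ]
0.453 [ 0.067 -0.225  0.   ]
0.53 [ 0.087 -0.34   0.   ]
0.608 [ 0.099 -0.457  0.   ]
0.685 [ 0.101 -0.574  0.   ]
0.762 [ 0.094 -0.691  0.   ]
0.84 [ 0.078 -0.808  0.   ]
0.917 [ 0.053 -0.922  0.   ]
0.995 [ 0.02  -1.035  0.   ]
1.072 [-0.022 -1.144  0.   ]
```

```bash
python3 -m creep '[[[0.02,-0.055,0],0,0.1],[[0.04,-0.11,0],0,0.1],[[0.055,-0.17,0],0,0.1],[[0.07,-0.225,0],0,0.1],[[0.08,-0.28,0],0,0.1],[[0.087,-0.34,0],0,0.1],[[0.094,-0.4,0],0,0.1],[[0.099,-0.457,0],0,0.1],[[0.1,-0.515,0],0,0.1],[[0.101,-0.574,0],0,0.1],[[0.098,-0.63,0],0,0.1],[[0.094,-0.69,0],0,0.1]]'; python3 - <<'E'
from h import *
o=telemetry.get_obs();p=o['ee_pos'];print(p,o['force'],o['moment'],o['grip_width']);T=tool(o)
h=np.array([.6324,.0397]);v=p[:2]-h;b0=np.arctan2(-v[0],v[1]);r=np.hypot(*v);print(b0,r)
c=cam('wrist');save('wrist6',c['img'][200:440,120:520])
for b in np.linspace(.762,1.072,5)[1:]:
    q=h+.0758*np.array([-np.sin(b),np.cos(b)]);d=np.r_[q-p[:2],0];print(round(b,3),(T[:3,:3].T@d/.05).round(3))
E
```

```text
time_s: 6.95
ee_pos: [0.5801, 0.0946, 0.0876]
eef_rot: [3.141, 0.0, 2.236]
force: [2.4, 6.1, 2.0]
grip_width: 0.0156
[0.58007363 0.09464848 0.08760812] [2.39493159 6.11878729 2.01781286] [ 1.03524393 -0.39398106  0.15693223] 0.015569630990835547
0.760960146651355 0.07587743005605709
0.84 [-0.018 -0.118 -0.   ]
0.917 [-0.042 -0.233 -0.   ]
0.994 [-0.076 -0.345 -0.   ]
1.072 [-0.118 -0.455 -0.   ]
```

View pics/wrist6.png

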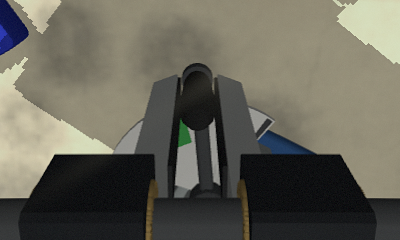

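```bash
python3 -m creep '[[[-0.008,-0.06,0],0,0.1],[[-0.018,-0.118,0],0,0.1],[[-0.029,-0.175,0],0,0.1],[[-0.042,-0.233,0],0,0.1],[[-0.058,-0.29,0],0,0.1],[[-0.076,-0.345,0],0,0.1],[[-0.096,-0.4,0],0,0.1],[[-0.112,-0.44,0],0,0.1],[[-0.112,-0.44,0],0,0.1],[[-0.112,-0.44,0],0,0.1]]'; python3 - <<'E'
from h import *
o=telemetry.get_obs();p=o['ee_pos'];print(p,o['force'],o['moment'],o['grip_width']);T=tool(o)
h=np.array([.6324,.0397]);v=p[:2]-h;b0=np.arctan2(-v[0],v[1]);r=np.hypot(*v);print(b0,r)
c=cam('wrist');save('wrist7',c['img'][200:440,120:520])
s=cam('side');save('side7',cv2.resize(s['img'][260:370,190:370],None,fx=4.4,fy=4.4))
E
```

```text
time_s: 8.0
ee_pos: [0.5663, 0.0764, 0.0876]
eef_rot: [-3.141, 0.0, 2.236]
force: [0.6, 1.9, 5.2]
grip_width: 0.0156
[0.56625382 0.0764311  0.08757198] [0.57746973 1.88982202 5.23260983] [ 0.14129285 -0.15038713  0.06665132] 0.015630443470503977
1.0638916265513667 0.07566036506059075
```

View pics/wrist7.png

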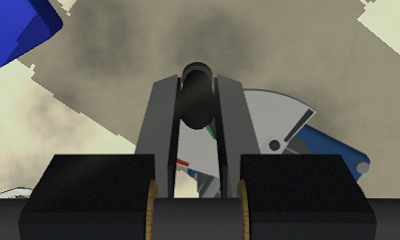

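View pics/side7.png

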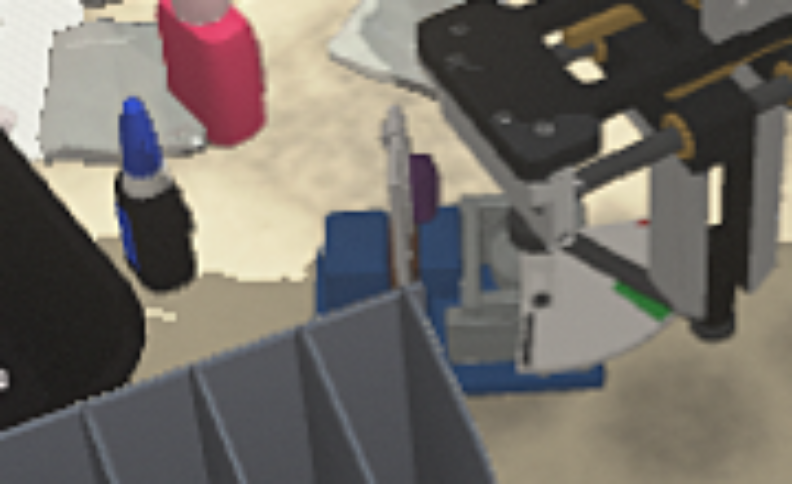

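Lever arm lies over the green mark (side crop ~(630,290)). Open gently and rise.

```bash
python3 -m creep '[[[0,0,0],0,0.3],[[0,0,0],0,0.5],[[0,0,0],0,0.6],[[0,0,-0.1],0,0.6],[[0,0,-0.5],0,0.6],[[0,0,-1],0,0.6],[[0,0,-1.7],0,0.6],[[0,0,-2.5],0,0.6],[[0,0,-3.3],0,0.6],[[0,0,-3.3],1,0.6],[[0,0,-3.3],2,0.6],[[0,0,-3.3],2,0.6]]'; python3 - <<'E'
from h import *
o=telemetry.get_obs();print(o['ee_pos'],o['eef_rot'])
c=cam('wrist');save('wrist8',c['img']);np.savez('w8.npz',T=c['T'],img=c['img'],depth=c['depth'],K=c['K'],dist=c['dist'])
E
```

```text
time_s: 9.3
ee_pos: [0.5662, 0.0767, 0.2529]
eef_rot: [3.141, 0.0, 1.955]
force: [-0.3, 0.1, 0.4]
grip_width: 0.0559
[0.56619694 0.07669014 0.25288605] [3.14124927e+00 1.47225120e-04 1.95491270e+00]
```

View pics/wrist8.png

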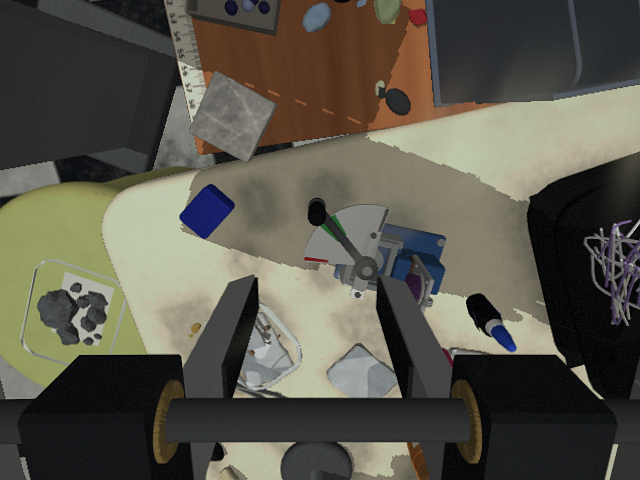

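```bash
python3 - <<'E'
from h import *
c=lw('w8.npz');im=c['img']
save('w8c',cv2.resize(im[185:315,295:455],None,fx=4.5,fy=4.5,interpolation=cv2.INTER_CUBIC))
E
```

```text
(no output)
```

View pics/w8c.png

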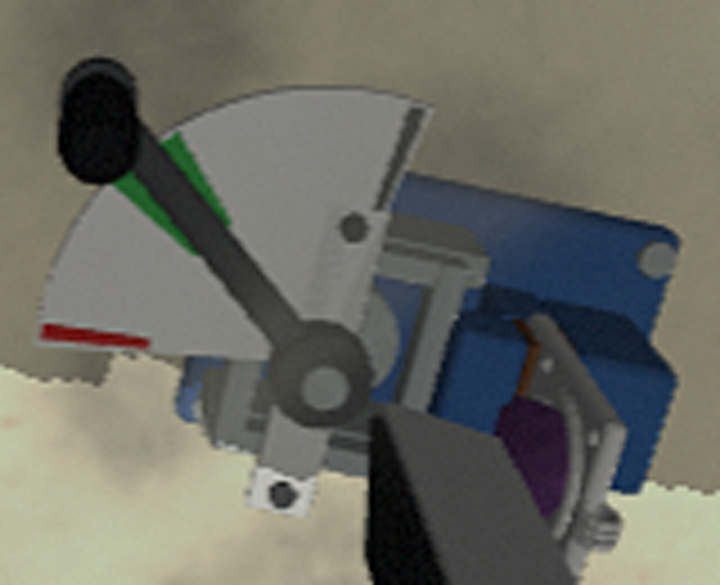

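```bash
python3 -m creep '[[[-0.2,0.2,0],1,0.7],[[-0.5,0.5,0],2,0.7],[[-0.8,0.9,0],3,0.7],[[-1.1,1.4,0],4,0.7],[[-1.4,1.8,0],5,0.7],[[-1.4,1.88,0],6,0.7],[[-1.4,1.88,0],7,0.7],[[-1.4,1.88,0],8,0.7],[[-1.4,1.88,0],9,0.7],[[-1.4,1.88,0],10,0.7],[[-1.4,1.88,0],11,0.7],[[-1.4,1.88,0],12,0.7]]'; python3 -m creep '[[[0,0,0],0.8,0.7],[[0,0,0],0.8,0.7],[[0,0,0],0.8,0.7]]';  python3 - <<'E'
from h import *
o=telemetry.get_obs();print(o['ee_pos'],o['eef_rot'],o['qpos'])
c=cam('wrist');save('wrist9',c['img']);np.savez('w9.npz',T=c['T'],img=c['img'],depth=c['depth'],K=c['K'],dist=c['dist'])
print(proj(c,[[.6797,.0465,.096]]))
E
```

```text
time_s: 10.55
ee_pos: [0.6796, 0.0473, 0.2521]
eef_rot: [-3.141, 0.001, 0.281]
force: [0.2, -1.1, 0.1]
grip_width: 0.066
time_s: 10.85
ee_pos: [0.6797, 0.0473, 0.2523]
eef_rot: [-3.141, 0.0, 0.176]
force: [-0.2, -0.0, 0.3]
grip_width: 0.0658
[0.67968026 0.0472898  0.25226001] [-3.14149843e+00  4.32726945e-04  1.75777496e-01] [1.57108430e-02 5.91360194e-01 1.04350818e+00 2.40993280e-05
 1.50716649e+00 1.41072816e+00]
[[317.03991425 221.51000107]]
```

View pics/wrist9.png

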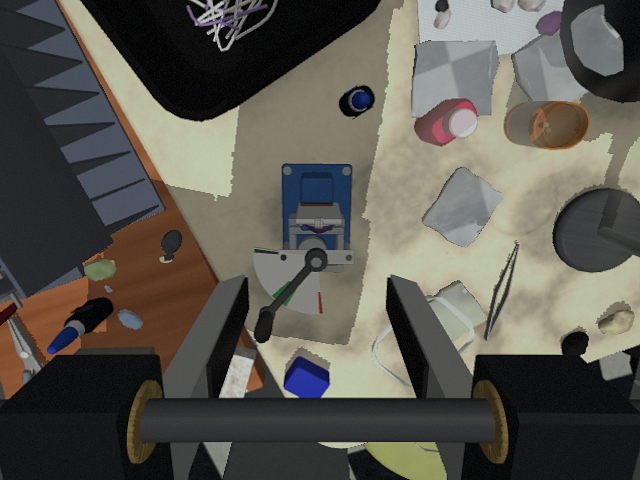

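```bash
python3 - <<'E'
from h import *
c=lw('w9.npz');im=c['img']
save('w9c',cv2.resize(im[155:285,245:385],None,fx=4.5,fy=4.5,interpolation=cv2.INTER_CUBIC))
E
```

```text
(no output)
```

View pics/w9c.png

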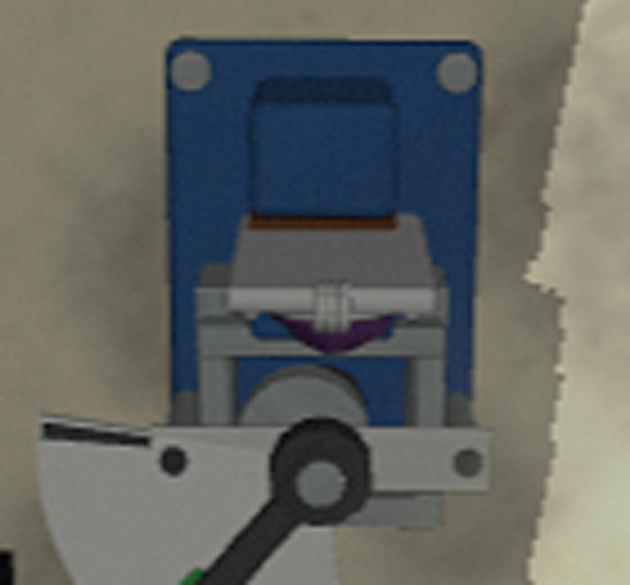

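```bash
python3 - <<'E'
from h import *
c=lw('w9.npz')
f=lambda x,y:(x/4.5+245,y/4.5+155)
P=plane(c,[f(332.5,299),f(229,298),f(436,300)],.096);print(P)
print(world(c,[f(260,299),f(400,299),f(330,250)]).round(4))
Ti=np.linalg.inv(c['T'])
o=telemetry.get_obs();T=tool(o)
print('in tool',(T[:3,:3].T@(P-T[:3,3]).T).T.round(4))
b=plane(c,[f(190,70),f(457,72)],.0135);v=b[0]-b[1];print('psi',np.arctan2(-v[0],v[1]))
v=P[1]-P[2];print(np.arctan2(-v[0],v[1]))
# lens from top & side clouds
E
```

```text
[[0.68001175 0.04504998 0.096     ]
 [0.67698184 0.06323337 0.096     ]
 [0.68304166 0.02686013 0.096     ]]
[[0.678  0.0578 0.0971]
 [0.6822 0.0332 0.0964]
 [0.6827 0.0459 0.0702]]
in tool [[-0.000e+00  2.300e-03  1.563e-01]
 [ 1.000e-04 -1.610e-02  1.563e-01]
 [-2.000e-04  2.070e-02  1.563e-01]]
psi 0.16767347294947876
0.16508498240348138
```

```bash
python3 - <<'E'
from h import *
s=cam('side');t=cam('top');np.savez('s10.npz',T=s['T'],img=s['img'],depth=s['depth'],K=s['K'],dist=s['dist']);np.savez('t10.npz',T=t['T'],img=t['img'],depth=t['depth'],K=t['K'],dist=t['dist'])
save('s10c',cv2.resize(s['img'][95:175,260:330],None,fx=7,fy=7,interpolation=cv2.INTER_CUBIC))
save('t10c',cv2.resize(t['img'][165:235,370:450],None,fx=8,fy=8,interpolation=cv2.INTER_CUBIC))
save('t10',t['img'])
E
```

```text
(no output)
```

View pics/s10c.png

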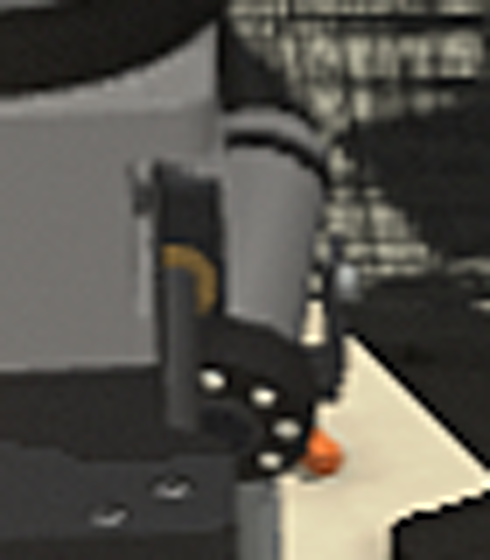

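View pics/t10c.png

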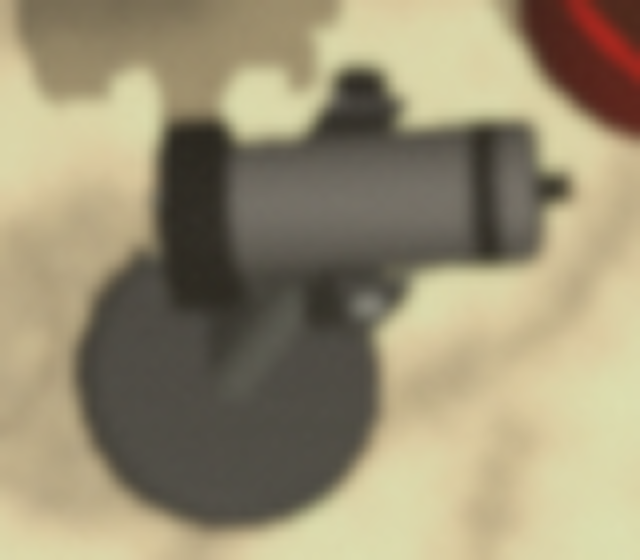

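```bash
python3 - <<'E'
from h import *
d=np.load('c0.npz');S=d['side'];im=cv2.imread('pics/side0.png')[:,:,::-1]
c=lw('s10.npz')
# ring pixels: dark and near lens
u,v=np.meshgrid(np.arange(640),np.arange(480))
box=(u>276)&(u<308)&(v>136)&(v<166)
P=S[box];col=im[box].max(1)
print(P[:,1].min(),P[:,1].max())
rng=np.random.default_rng(0)
g=(P[:,2]>.14)&(P[:,2]<.26)&(abs(P[:,0]-.69)<.06)&(P[:,1]<-.1)&(P[:,1]>-.32)
Q=P[g];print(len(Q),Q.min(0),Q.max(0))
best=None
for _ in range(3000):
    a=Q[rng.choice(len(Q),3,False)];n=np.cross(a[1]-a[0],a[2]-a[0]);l=np.linalg.norm(n)
    if l<1e-6: continue
    n/=l;r=abs((Q-a[0])@n)<.0015
    if best is None or r.sum()>best.sum(): best=r
for k in range(3):
    X=Q[best];m=X.mean(0);n=np.linalg.svd(X-m)[2][2];n*=np.sign(n[1]);best=abs((Q-m)@n)<.002
print('inliers',best.sum(),'mean',m,'n',n,'yaw',np.arctan2(n[1],n[0]),'elev',np.arcsin(n[2]))
X=Q[best];
# in-plane extents
e1=np.cross([0,0,1],n);e1/=np.linalg.norm(e1);e2=np.cross(n,e1)
a=(X-m)@np.c_[e1,e2];
ctr,rad=cv2.minEnclosingCircle(a.astype(np.float32));print('center',m+e1*ctr[0]+e2*ctr[1],'rad',rad)
print(np.percentile(a,[0,100],axis=0))
# top: cylinder points
T=d['top'];
print('cyl top points')
g=(T[...,2]>.19)&(abs(T[...,0]-.69)<.04)&(T[...,1]<-.15)&(T[...,1]>-.36)
Y=T[g]
for y in np.arange(-.36,-.17,.01):
    m_=(abs(Y[:,1]-y-.005)<.005)
    if m_.any(): q=Y[m_];i=q[:,2].argmax();print(round(y,2),m_.sum(),q[i].round(4),q[:,0].min().round(4),q[:,0].max().round(4),np.median(q[:,0]).round(4))
E
```

```text
-1.8483467567740401 0.6329320552893415
683 [ 0.6702939  -0.25285183  0.15749119] [ 0.7253373  -0.18885937  0.20668214]
inliers 280 mean [ 0.69336182 -0.19698044  0.18174444] n [ 0.00478966  0.95003027 -0.31212103] yaw 1.5657547795882936 elev -0.31742478302037364
center [ 0.69416953 -0.19789808  0.17896374] rad 0.024809742346405983
[[-0.02391814 -0.02579166]
 [ 0.02180345  0.02178282]]
cyl top points
-0.3 5 [ 0.6925 -0.292   0.213 ] 0.6893 0.6945 0.6914
-0.29 39 [ 0.698  -0.2802  0.2214] 0.6749 0.7073 0.6903
-0.28 101 [ 0.6879 -0.2743  0.2285] 0.6736 0.7082 0.6879
-0.27 97 [ 0.6932 -0.2679  0.2235] 0.6738 0.7093 0.6878
-0.26 123 [ 0.6937 -0.2567  0.2213] 0.6648 0.7241 0.6882
-0.25 163 [ 0.693  -0.25    0.2164] 0.6631 0.7263 0.6892
-0.24 128 [ 0.6979 -0.2391  0.213 ] 0.6642 0.7249 0.689
-0.23 93 [ 0.6919 -0.2293  0.2123] 0.6742 0.7103 0.689
-0.22 91 [ 0.6894 -0.2146  0.2062] 0.6709 0.7122 0.6891
-0.21 103 [ 0.6963 -0.2024  0.2098] 0.6705 0.7143 0.6894
-0.2 77 [ 0.6934 -0.1971  0.2058] 0.6722 0.7113 0.6896
```

```bash
python3 -m creep '[[[0,0.045,0.4],0.06,0.7],[[0,0.045,0.9],0.06,0.7],[[0,0.045,1.4],0.06,0.7],[[0,0.045,1.9],0.06,0.7],[[0,0.045,2.3],0.06,0.7],[[0,0.045,2.6],0.06,0.7],[[0,0.045,2.9],0.06,0.7],[[0,0.045,3.1],0.06,0.7],[[0,0.045,3.1],0.06,0.7],[[0,0.045,3.1],0.06,0.7]]'; python3 - <<'E'
from h import *
o=telemetry.get_obs();print(o['ee_pos'],o['eef_rot'],o['force'])
c=cam('wrist');save('wrist11',c['img']);print(proj(c,[o['ee_pos']]))
E
```

```text
time_s: 12.0
ee_pos: [0.6804, 0.0451, 0.0981]
eef_rot: [3.141, -0.001, 0.162]
force: [-0.8, 0.1, -0.1]
grip_width: 0.0661
[0.68041166 0.04507659 0.09805861] [ 3.14148872e+00 -7.76095968e-04  1.61870394e-01] [-0.80621483  0.10756256 -0.06823927]
[[315.43890259 314.60788991]]
```

View pics/wrist11.png

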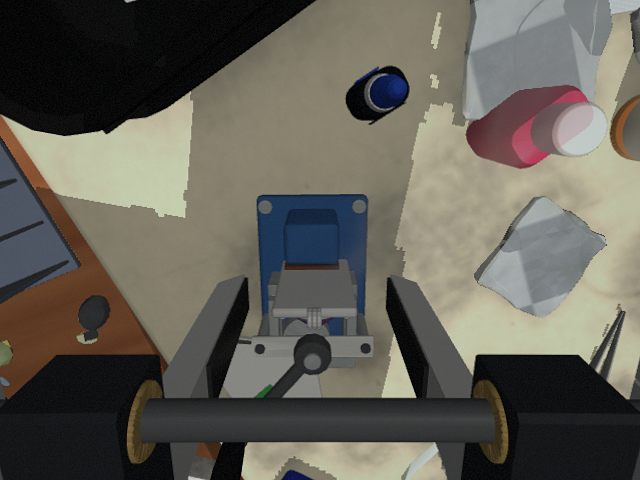

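```bash
python3 -m creep '[[[0,0,0],0,0.6],[[0,0,0],0,0.5],[[0,0,0],0,0.4],[[0,0,0],0,0.35],[[0,0,0],0,0.35],[[0,0,0],0,0.35],[[0,0,0],0,0.35],[[0,0,0],0,0.35]]' 10; python3 - <<'E'
from h import *
o=telemetry.get_obs();print(o['ee_pos'],o['eef_rot'],o['force'],o['grip_width'])
c=cam('wrist');save('wrist12',c['img'][180:400,160:480])
E
```

```text
time_s: 12.85
ee_pos: [0.6802, 0.0451, 0.0976]
eef_rot: [3.142, -0.0, 0.162]
force: [0.6, 0.2, 2.3]
grip_width: 0.0375
[0.68018948 0.04506548 0.09756631] [ 3.14155252e+00 -2.45984694e-04  1.61611207e-01] [0.55876124 0.17360629 2.29563375] 0.03749271882486246
```

View pics/wrist12.png

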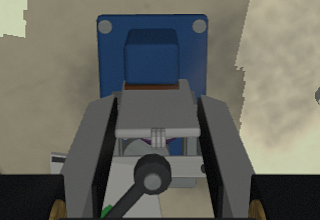

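```bash
python3 -m creep '[[[0,0,0],0,0.3],[[0,0,-0.03],0,0.3],[[0,0,-0.08],0,0.3],[[0,0,-0.13],0,0.3],[[0,0,-0.18],0,0.3],[[0,0,-0.23],0,0.3],[[0,0,-0.27],0,0.3],[[0,0,-0.27],0,0.3]]' 15; python3 - <<'E'
from h import *
o=telemetry.get_obs();print(o['ee_pos'],o['eef_rot'],o['force'],o['moment'],o['grip_width'])
c=cam('wrist');save('wrist13',c['img'][180:400,160:480])
s=cam('side');save('side13',cv2.resize(s['img'][230:370,190:370],None,fx=4.2,fy=4.2,interpolation=cv2.INTER_CUBIC))
E
```

```text
time_s: 13.7
ee_pos: [0.6802, 0.0451, 0.1114]
eef_rot: [3.142, -0.001, 0.162]
force: [-1.2, 0.1, -0.5]
grip_width: 0.0376
[0.68023828 0.04507049 0.11135653] [ 3.14153004e+00 -5.37580733e-04  1.61635638e-01] [-1.16552652  0.08314447 -0.48269621] [ 0.0057431   0.00181254 -0.00043343] 0.037623950342364744
```

View pics/side13.png

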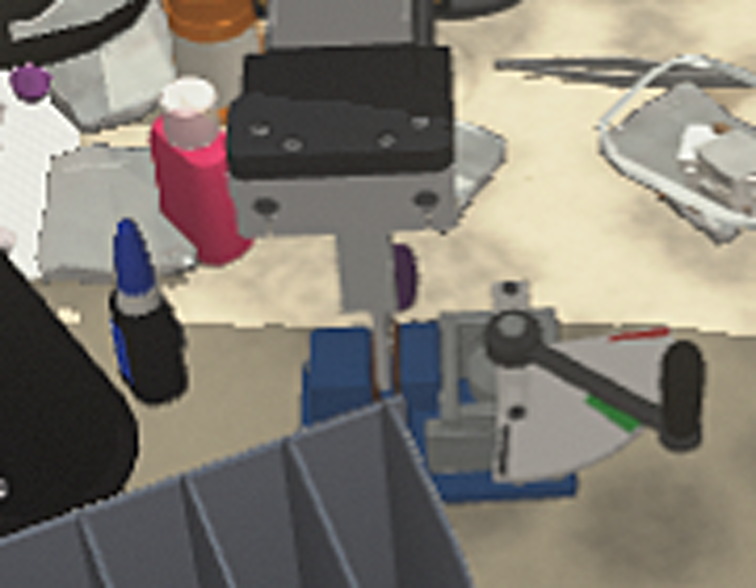

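View pics/wrist13.png

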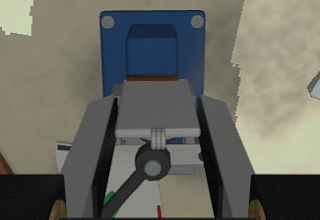

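```bash
python3 -m creep '[[[0.04,0,0],0,0.3],[[0.08,0,0.003],0,0.3],[[0.12,0,0.007],0,0.3],[[0.16,0,0.013],0,0.3],[[0.2,0,0.02],0,0.3],[[0.24,0,0.03],0,0.3],[[0.28,0,0.04],0,0.3],[[0.32,0,0.048],0,0.3],[[0.34,0,0.052],0,0.3],[[0.34,0,0.052],0,0.3]]' 10; python3 - <<'E'
from h import *
o=telemetry.get_obs();print(o['ee_pos'],o['eef_rot'],o['force'],o['moment'],o['grip_width'])
c=cam('wrist');save('wrist14',c['img'][180:400,160:480])
s=cam('side');save('side14',cv2.resize(s['img'][230:370,190:370],None,fx=4.2,fy=4.2,interpolation=cv2.INTER_CUBIC))
E
```

```text
time_s: 14.8
ee_pos: [0.697, 0.0478, 0.1083]
eef_rot: [-3.142, -0.0, 0.162]
force: [-1.8, -0.2, -0.7]
grip_width: 0.0381
[0.69699669 0.04784634 0.10829224] [-3.14156363e+00 -4.78999107e-05  1.61645650e-01] [-1.77847512 -0.17491307 -0.7156942 ] [-0.00157097  0.27171589  0.06634281] 0.03809320201618985
```

View pics/side14.png

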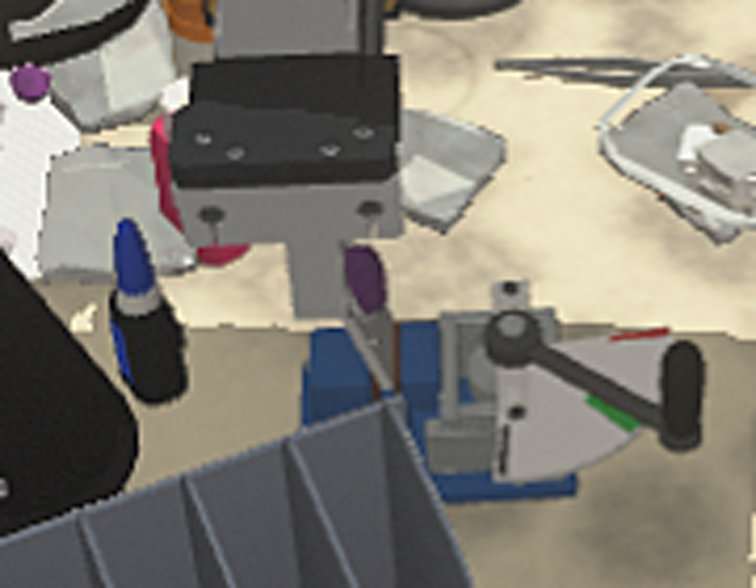

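View pics/wrist14.png

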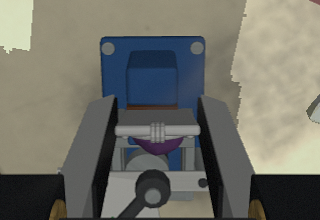

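```bash
python3 -m creep '[[[0,0,0],0,0.25],[[0,0,0],0,0.25],[[0,0,-0.1],0,0.25],[[0,0,-0.3],0,0.25],[[0,0,-0.6],0,0.25],[[0,0,-1],0,0.25],[[0,0,-1.5],0,0.25],[[0,0,-2],0,0.25],[[0,0,-2.4],0,0.25],[[0,0,-2.4],0,0.25],[[0,0,-2.4],0,0.25]]' 40; python3 - <<'E'
from h import *
o=telemetry.get_obs();print(o['ee_pos'],o['eef_rot'],o['force'],o['moment'],o['grip_width'])
c=cam('wrist');save('wrist15',c['img'][180:400,160:480])
s=cam('side');save('side15',s['img'][100:400,150:450]);np.savez('s15.npz',T=s['T'],img=s['img'],depth=s['depth'],K=s['K'],dist=s['dist'])
np.savez('w15.npz',T=c['T'],img=c['img'],depth=c['depth'],K=c['K'],dist=c['dist'])
E
```

```text
time_s: 16.0
ee_pos: [0.6968, 0.0478, 0.2286]
eef_rot: [3.142, -0.001, 0.162]
force: [0.4, 0.2, -2.1]
grip_width: 0.0374
[0.69684543 0.04783088 0.22856149] [ 3.14151858e+00 -6.35940410e-04  1.61685959e-01] [ 0.41981393  0.1761363  -2.13112112] [-0.01377354  0.02706673 -0.01773009] 0.03743451608513386
```

View pics/side15.png

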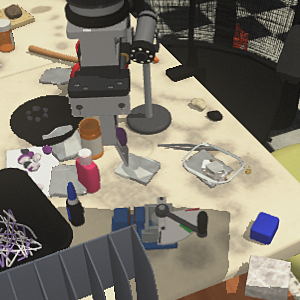

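View pics/wrist15.png

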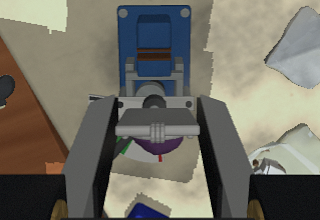

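```bash
python3 - <<'E'
from h import *
s=lw('s15.npz')
save('s15c',cv2.resize(s['img'][210:300,240:330],None,fx=6.6,fy=6.6,interpolation=cv2.INTER_CUBIC))
E
```

```text
(no output)
```

View pics/s15c.png

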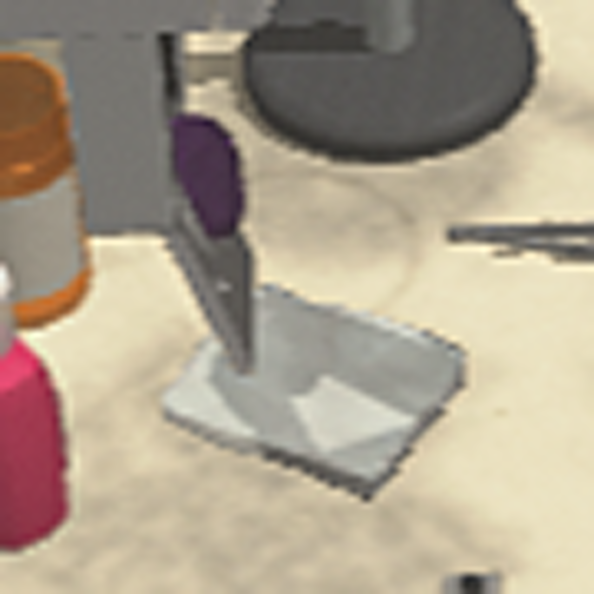

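```bash
python3 - <<'E'
from h import *
s=lw('s15.npz');o=telemetry.get_obs();T=tool(o)
f=lambda x,y:(x/6.6+240,y/6.6+210)
ny=-T[:3,1] # vise +y
p0=T[:3,3]+.019*ny
def inter(uv):
    r=rays(s,uv)@s['T'][:3,:3].T;C=s['T'][:3,3];t=((p0-C)@ny)/(r@ny);return C+r*t[:,None]
for a,b in [((172,232),(236,370)),((188,215),(247,372))]:
    A=inter([f(*a),f(*b)]);L=(A-T[:3,3])@T[:3,:3];print(L.round(4)); v=L[0]-L[1];print('tilt',np.arctan2(v[0],-v[2]))
E
```

```text
[[-0.007  -0.019   0.0243]
 [-0.0175 -0.019   0.0641]]
tilt 0.2578185142218887
[[-0.0107 -0.019   0.0198]
 [-0.0198 -0.019   0.0648]]
tilt 0.20084143695908285
```

```bash
python3 -m creep '[[[0,0.1,0],-0.8,0.25],[[-0.05,0.3,0],-1.6,0.25],[[-0.1,0.6,0],-2.5,0.25],[[-0.2,0.9,0],-3.4,0.25],[[-0.25,1.2,0],-4.3,0.25],[[-0.3,1.5,0],-5.2,0.25],[[-0.36,1.8,0],-6.1,0.25],[[-0.42,2.1,0],-7,0.25],[[-0.45,2.3,0],-7.9,0.25],[[-0.48,2.42,0],-8.8,0.25],[[-0.48,2.5,0],-9.6,0.25],[[-0.48,2.5,0],-10,0.25]]' 40; python3 -m creep '[[[0,0,0],0,0.25],[[0,0,0],0,0.25]]'; python3 - <<'E'
from h import *
o=telemetry.get_obs();print(o['ee_pos'],o['eef_rot'],o['force'],o['moment'],o['grip_width'],o['qpos'])
s=cam('side');save('side16',cv2.resize(s['img'][60:240,200:380],None,fx=3.3,fy=3.3,interpolation=cv2.INTER_CUBIC));np.savez('s16.npz',T=s['T'],img=s['img'],depth=s['depth'],K=s['K'],dist=s['dist'])
c=cam('wrist');save('wrist16',c['img']);np.savez('w16.npz',T=c['T'],img=c['img'],depth=c['depth'],K=c['K'],dist=c['dist'])
E
```

```text
time_s: 17.3
ee_pos: [0.693, -0.08, 0.2269]
eef_rot: [-3.14, -0.0, 1.562]
force: [-0.5, -0.6, -1.1]
grip_width: 0.0374
time_s: 17.5
ee_pos: [0.6932, -0.0793, 0.2275]
eef_rot: [-3.14, -0.0, 1.556]
force: [0.5, -0.8, -0.3]
grip_width: 0.0372
[ 0.69315165 -0.07933228  0.22751431] [-3.14036689e+00 -1.94183400e-04  1.55609001e+00] [ 0.5439767  -0.76269078 -0.33485122] [ 0.00328146 -0.07992359  0.02360253] 0.03715969631887321 [-1.66442025e-01  6.45001538e-01  1.01596105e+00  6.69955112e-06
  1.48187109e+00 -1.51736427e-01]
```

View pics/side16.png

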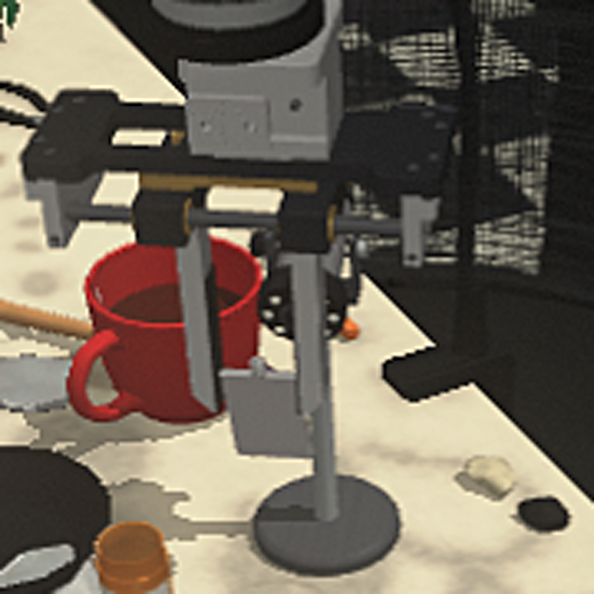

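View pics/wrist16.png

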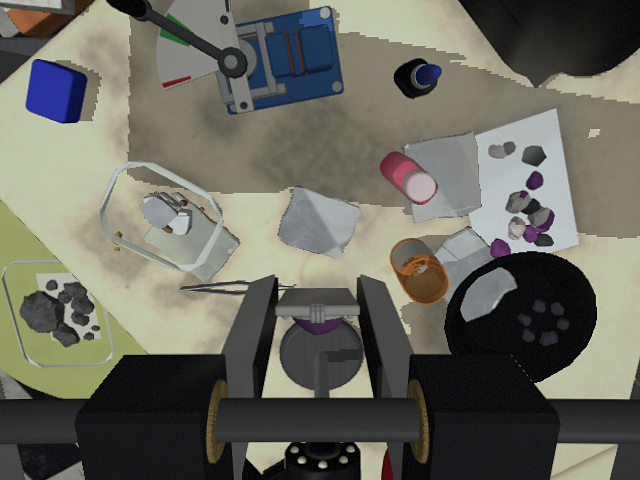

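```bash
cat >> h.py <<'E'
def pfit(Q,tol=.0015,n_=2000,ref=None):
    rng=np.random.default_rng(0);best=None
    for _ in range(n_):
        a=Q[rng.choice(len(Q),3,False)];n=np.cross(a[1]-a[0],a[2]-a[0]);l=np.linalg.norm(n)
        if l<1e-7: continue
        n/=l;r=abs((Q-a[0])@n)<tol
        if best is None or r.sum()>best.sum(): best=r
    for k in range(4):
        X=Q[best];m=X.mean(0);n=np.linalg.svd(X-m)[2][2];best=abs((Q-m)@n)<tol
    return m,n*np.sign(n[1]),best
E
python3 - <<'E'
from h import *
s=lw('s16.npz');S=cloud(s);o=telemetry.get_obs()
f=lambda x,y:(x/3.3+200,y/3.3+60)
poly=np.array([f(228,378),f(292,382),f(298,450),f(240,446)],np.int32)
m=np.zeros((480,640),np.uint8);cv2.fillPoly(m,[poly],1);Q=S[m>0];print(len(Q))
mm,n,b=pfit(Q);print(b.sum(),mm,n,'bearing',np.arctan2(n[1],n[0]),'elev',np.arcsin(n[2]))
# corners of plate back face in plane
C=s['T'][:3,3]
def ip(uv):
    r=rays(s,uv)@s['T'][:3,:3].T;return C+r*(((mm-C)@n)/(r@n))[:,None]
K=ip([f(221,371),f(234,456),f(311,459)]);print(K)
e=K[0]-K[1];print('len',np.linalg.norm(e),'width',np.linalg.norm(K[1]-K[2]),'edge tilt',np.arctan2(e[1],e[2]), 'roll', np.arctan2(e[0],e[2]))
T=tool(o);print('tool',((K-T[:3,3])@T[:3,:3]).round(4))
w=lw('w16.npz');W=cloud(w);print('plate top edge wrist',W[312,300:340:8].round(4), )
E
```

```text
426
373 [ 0.69383382 -0.08462981  0.19593559] [ 0.01090998  0.95401135 -0.29957188] bearing 1.5593609268803823 elev -0.3042438979013748
[[ 0.71035702 -0.07586998  0.22443375]
 [ 0.71252714 -0.09602451  0.160329  ]
 [ 0.67395454 -0.09507452  0.16194958]]
len 0.06723343292767282 width 0.038618313277749845 edge tilt 0.30461493735136813 roll -0.033839855815355716
tool [[ 0.0037  0.0171  0.0035]
 [-0.0165  0.0196  0.0676]
 [-0.0161 -0.019   0.066 ]]
plate top edge wrist [[ 0.6873 -0.0803  0.2269]
 [ 0.6907 -0.0808  0.2261]
 [ 0.6943 -0.077   0.2336]
 [ 0.6977 -0.0769  0.2337]
 [ 0.7013 -0.081   0.226 ]]
```

```bash
python3 - <<'E'
from h import *
s=lw('s16.npz')
n=np.array([.0048,.950,-.312]);p=np.array([.6934,-.19698,.18174]);C=s['T'][:3,3]
L=np.array([(241,237),(272,244),(285,265),(276,283),(249,289),(220,281),(204,262),(213,243)])
uv=(L+.5)/4-.5+[230,90]
r=rays(s,uv)@s['T'][:3,:3].T;X=C+r*(((p-C)@n)/(r@n))[:,None];print(X.mean(0),np.linalg.norm(X-X.mean(0),axis=1).round(4))
# top view check: ring topmost point/wrist view
w=lw('w16.npz');print(proj(w,[X.mean(0)]))
W=cloud(w);u,v=np.meshgrid(np.arange(640),np.arange(480));b=(u>285)&(u<360)&(v>438)&(v<479)
Q=W[b];Q=Q[(Q[:,2]>.12)&(Q[:,1]<-.15)&(Q[:,1]>-.25)];print(len(Q))
m,nn,i=pfit(Q,.0015);print(i.sum(),m,nn)
print('lens plane offset of front ring pts',np.percentile((Q-p)@n,[5,50,95]))
t=lw('t10.npz')
# ring in top view crop: left edge x~160..240, y 122..308
q=plane(t,[(160/8+370,213/8+165),(200/8+370,122/8+165),(200/8+370,306/8+165)],.19);print(q)
save('w16c',cv2.resize(w['img'][420:480,270:370],None,fx=7,fy=7))
E
```

```text
[ 0.69485655 -0.1981262   0.17827237] [0.0175 0.0191 0.0176 0.0178 0.0178 0.0182 0.0182 0.0179]
[[320.15893063 444.57456674]]
2690
1647 [ 0.69601063 -0.19568342  0.19150584] [ 0.00180204  0.98010538 -0.19846966]
lens plane offset of front ring pts [-0.00807532 -0.0023078   0.0004297 ]
[[ 0.69037884 -0.19561135  0.19      ]
 [ 0.71390202 -0.20612502  0.19      ]
 [ 0.66676071 -0.20505108  0.19      ]]
```

View pics/w16c.png

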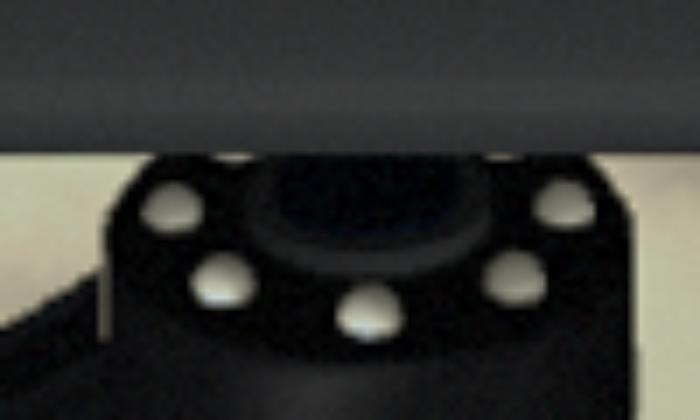

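```bash
python3 -m creep '[[[-0.03,0.04,0.1],0,0.25],[[-0.1,0.04,0.25],0,0.25],[[-0.2,0.04,0.45],0,0.25],[[-0.3,0.04,0.65],0,0.25],[[-0.38,0.04,0.83],0,0.25],[[-0.43,0.04,0.97],0,0.25],[[-0.45,0.04,1.05],0,0.25],[[-0.45,0.04,1.07],0,0.25],[[-0.45,0.04,1.07],0,0.25],[[-0.45,0.04,1.07],0,0.25]]' 40; python3 - <<'E'
from h import *
o=telemetry.get_obs();print(o['ee_pos'],o['eef_rot'],o['force'],o['moment'],o['grip_width'],o['qpos'])
s=cam('side');save('side17',cv2.resize(s['img'][60:240,200:380],None,fx=3.3,fy=3.3,interpolation=cv2.INTER_CUBIC));np.savez('s17.npz',T=s['T'],img=s['img'],depth=s['depth'],K=s['K'],dist=s['dist'])
c=cam('wrist');save('wrist17',c['img']);np.savez('w17.npz',T=c['T'],img=c['img'],depth=c['depth'],K=c['K'],dist=c['dist'])
t=cam('top');save('top17',cv2.resize(t['img'][140:260,240:440],None,fx=4,fy=4,interpolation=cv2.INTER_CUBIC));
E
```

```text
time_s: 18.6
ee_pos: [0.6952, -0.1018, 0.1754]
eef_rot: [3.141, 0.0, 1.558]
force: [0.4, 0.4, 0.5]
grip_width: 0.0372
[ 0.69520244 -0.10177192  0.17536353] [3.14085138e+00 1.21218386e-04 1.55818622e+00] [0.36824437 0.43975343 0.52639922] [ 0.0096504  -0.03595999  0.05091245] 0.037174168894583366 [-1.97480317e-01  6.86986272e-01  1.06801960e+00  1.74047935e-05
  1.38583585e+00 -1.84873452e-01]
```

View pics/side17.png

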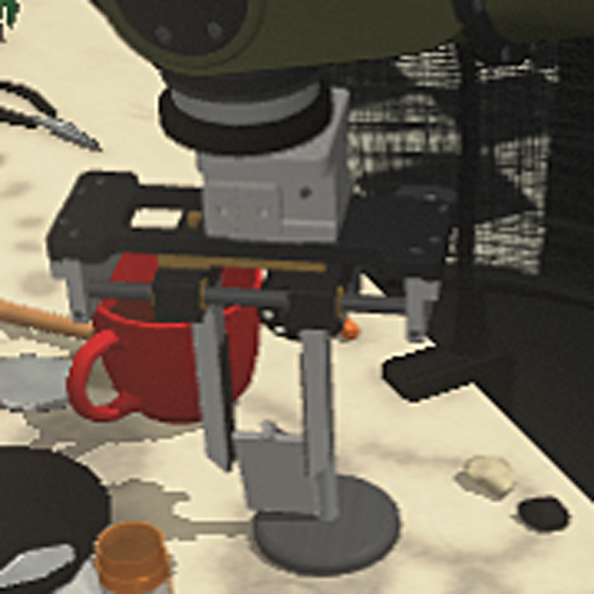

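View pics/wrist17.png

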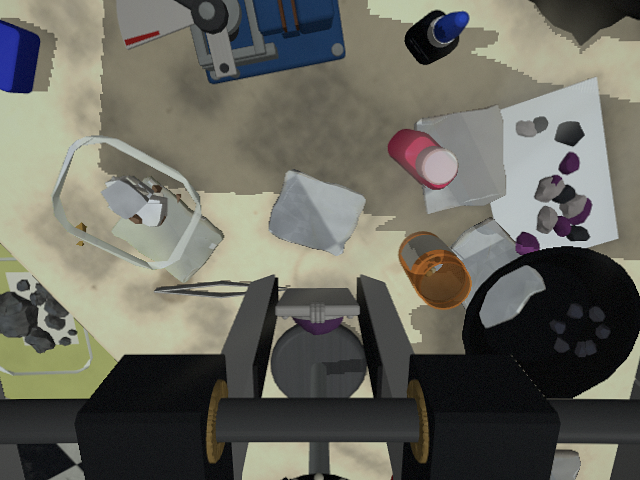

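View pics/top17.png

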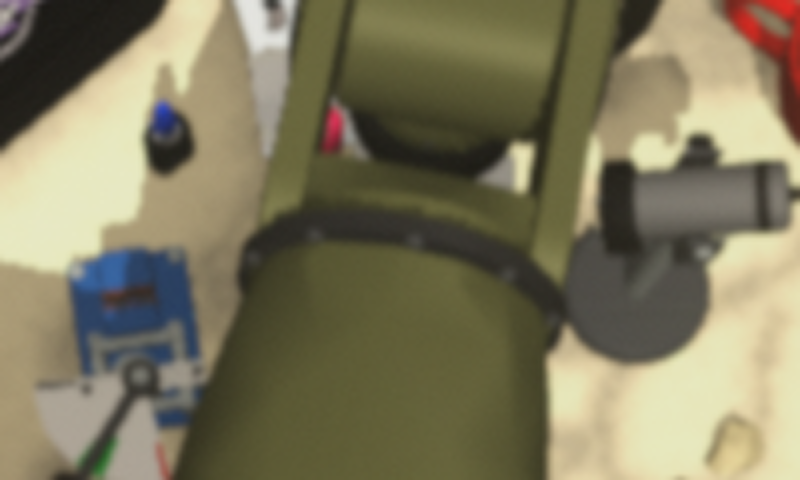

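```bash
python3 - <<'E'
from h import *
s=lw('s17.npz');S=cloud(s)
f=lambda x,y:(x/3.3+200,y/3.3+60)
poly=np.array([f(245,440),f(298,442),f(310,508),f(255,504)],np.int32)
m=np.zeros((480,640),np.uint8);cv2.fillPoly(m,[poly],1);Q=S[m>0]
mm,n,b=pfit(Q);print(len(Q),b.sum(),mm,n,'elev',np.arcsin(n[2]),'bearing',np.arctan2(n[1],n[0]))
C=s['T'][:3,3]
def ip(uv):
    r=rays(s,uv)@s['T'][:3,:3].T;return C+r*(((mm-C)@n)/(r@n))[:,None]
K=ip([f(238,434),f(248,511),f(323,518)]);print(K.round(4))
e=np.cross(n,[1,0,0]);e*=np.sign(e[2]);e/=np.linalg.norm(e)
top=K[0];foot=(K[1]+K[2])/2
xc=foot[0]
for P in [foot+.042*e-.0175*n, np.r_[xc,K[0][1:]]-.022*e-.0175*n]:
    d=P-np.array([.6945,-.198,.179]);nl=np.array([.0048,.950,-.312]);a=d@nl;print('stone face',P.round(4),'dist',a,'off-axis',(d-a*nl).round(4))
print('angle',np.arccos(n@nl/np.linalg.norm(nl)))
# lens moved?
E
```

```text
346 297 [ 0.69450983 -0.10717211  0.14370926] [ 0.00393212  0.95370451 -0.30071954] elev -0.3054470261356725 bearing 1.5666733504063577
[[ 0.7101 -0.0982  0.1723]
 [ 0.713  -0.1185  0.108 ]
 [ 0.6738 -0.119   0.106 ]]
stone face [ 0.6933 -0.1228  0.1523] dist 0.07975681432289969 off-axis [-0.0015 -0.0006 -0.0018]
stone face [ 0.6933 -0.1215  0.1565] dist 0.07963906470643996 off-axis [-0.0015  0.0008  0.0024]
angle 0.011905128405429486
```

```bash
python3 -m creep '[[[0,0.02,0],0,0.25],[[0,0.02,0],0,0.25],[[0,0.02,0],0,0.25],[[0,0.02,0],0,0.25],[[0,0.02,0],0,0.25]]' 40; python3 - <<'E'
from h import *
o=telemetry.get_obs();print(o['ee_pos'],o['joint_vel'].round(4),o['grip_width'],o['force'])
s=cam('side');save('side18',s['img'][60:360,150:470])
print(ctrl.hand_in())
E
```

```text
time_s: 19.25
ee_pos: [0.696, -0.102, 0.1748]
eef_rot: [-3.142, -0.0, 1.558]
force: [-0.2, -0.5, -1.3]
grip_width: 0.0374
[ 0.69601925 -0.10195661  0.17484059] [-0.0008 -0.0003 -0.001   0.0008 -0.0009  0.0004] 0.03735615618353093 [-0.19820045 -0.4746527  -1.2912855 ]
the job is handed in; nothing more can be done
None
```

View pics/side18.png

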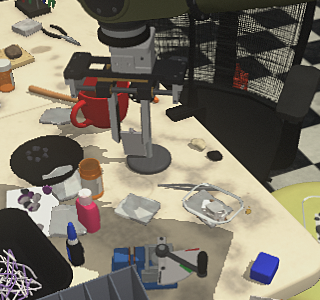

